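# Slide the thin board out over the end of the ledge

### The arm

A 6-joint arm with a two-finger parallel gripper is mounted at the origin on the work surface. World frame = base frame: x ahead of the robot, y to its left, z up, the work surface at z = 0. Lengths are in m, angles in rad, forces in N, time in s.
With the tool pointing down it reaches from about 0.375 to 0.75 m from the base axis. Payload 9 kg.
Tool frame: the origin (TCP) lies midway between the tips of the shut fingers; the grasp point (between the pads) lies 19 mm behind it; x points along the fingers, z is the direction in which the jaws open and shut, and the axes are right-handed (so a half turn about x gives the same grasp; the last joint's range is limited). The gripper opens to 85 mm and grips with 20 to 120 N. Pads are 22 mm wide; open, the fingers measure 114 mm over their backs; the gripper's body (76 mm by 85 mm) begins 54 mm behind the grasp point. The pads swing forward as they close: fully open they stand 13 mm farther back than shut.
Start: joints at [0.98, 0.104, 0.097, 1.564, 0, 1.353], TCP at [0.219, 0.559, 0.199] pointing down, gripper open.
Joint ranges: [-2.99, 2.99], [-0.84, 1.86], [-1.1, 1.16], [-1.84, 2.11], [-1.51, 1.56], [-3.14, 3.14]. Speed limits (rad/s): [2.22, 2.22, 2.57, 3.14, 3.14, 3.14].

### API

Orientations are given as a unit quaternion [x, y, z, w].
In Python, from cell import sensors, vision, hand_in gives the robot as it stands.
- The arm moves only by the shell command python3 -m inch 'ROWS' [OPENING] [FORCE]. ROWS is JSON, a list of rows, each a list of 2 entries, a list of its own where there are three numbers: the shift along the tool's x, y, z in cm, then the turn, a rotation vector about the tool's x, y, z in degrees. A call has 1 to 8 rows; each row shifts and turns the commanded pose from where the row before left it, along the tool's axes as they then stand; what a row does not reach is not made up. A row lasts 1/8 s, in which the tool goes at most 62.5 mm and 10.7 degrees, less where a joint would pass 70% of its speed; a pose out of reach is approached as far as the arm can. A call with a gripper value outside its range is refused whole. OPENING is the opening in per cent of the stroke, from 0 (shut) to 100 (fully open), set as the call begins (- or left out, the last holds). The fingers move at their own pace and stop on an object; FORCE is the grip in N (left out, the last holds). Time passes only in rows, so rows that do not move let the fingers close. It gives the time, the measured TCP pose, the force and the opening at its end, in the units of the state.
- sensors.observe(): the state, without advancing time (a new reading comes with each control period).
- vision.read_camera(name): name is "scene" or "top" or "wrist"; returns the picture (400x640x3 uint8, blue, green, red); there is no depth.
- vision.camera_info(name): a dict with "fx", "fy", "cx", "cy" (pixels), "R" (3x3) and "t" (3): a world point X has camera coordinates R X + t. Camera axes: x right, y down, z forward; pixel columns grow to the right and rows downward; lengths in m; the calibration is good to about 2 mm. A picture is of the moment at which its call begins: read the wrist's pose just before it. camera_info takes no time and is no camera call; for the wrist camera it gives the pose at the moment of the call.
- hand_in(): hands the job in, once; it reports no verdict.
The state is a dict: "time_s": time; "joint_positions": joint angles; "qvel": joint speeds; "tau": joint torques, N m; "eef_pos": TCP position; "ee_rot": TCP orientation; "force": force on the tool from outside, world axes, zero at the start; "wrist_torque": the same for the moment, N m; "finger_gap": finger opening in m.
Only numpy, scipy, OpenCV 4.12 (cv2) and the standard library are available. Lean on these libraries where they do the work, as an engineer would, in place of code of your own. Each camera call takes 0.05 s, during which the arm holds its last target.

### The job

The thin white cutting board lies flat on the steel ledge, where nobody can get a finger under it. Push it back until its long side lies flat against the ledge's upstand, and along the upstand towards the robot's right until its whole hanging hole sticks out past the ledge's right-hand end, with about two thirds or more of the board still resting on the ledge. Only push it, never lift or tip it, leave it lying there, and do not disturb the bottle and tub on the ledge or the other things standing around it.

Things in the scene. Friction and masses are not known exactly. Their poses are not given: they have to be found in the camera images.
- board: thin white plastic cutting board, loose, lying flat on the ledge: 130 mm along its x, 220 mm along its y, 8 mm thick, 0.15 to 0.3 kg, square-cut edges; slides on the steel with ordinary friction. Origin at the centre of its underside. At its -y end (towards the robot's right) is a round hanging hole, 25 mm across, its centre 25 mm from the end. Its +x long side faces the upstand; it starts off the upstand and turned up to 0.2 rad to it.
- board_hole (a point): centre of the board's hanging hole, on the underside (board frame x 0, y -85 mm)
- board_tip (a point): middle of the board's short end next to the hole, on the underside (board frame x 0, y -110 mm)
- board_back_right (a point): right-hand far corner of the board, underside (board frame x +65, y -110 mm)
- board_back_left (a point): left-hand far corner of the board, underside (board frame x +65, y +110 mm)
- ledge: fixed stainless steel ledge standing on the counter, placed and turned differently each time: flat top 80 mm above the counter, 250 mm along its x (away from the robot), 500 mm along its y, open at both ends and at the front, with a 5 mm thick, 30 mm high upstand along the whole far (+x) side. The upstand's inner face lies 120 mm from the middle in +x. Origin at counter height below the middle of the top; point and ledge axes are parallel.
- ledge_end (a point): middle of the top edge of the ledge's right-hand (-y) end, 250 mm from the middle; past it (more negative y in the ledge frame) the board overhangs freely
- ledge_back (a point): foot of the upstand's inner face, at the middle of the ledge's length, on the top surface (ledge frame x +120 mm)
- sauce_bottle: bystander: amber bottle, 44 mm across, 105 mm tall, standing on the front right part of the ledge; some 30 to 50 mm remain between it and a board that lies against the upstand. Origin at the centre of its foot
- tub: bystander: low round grey tub with white lid, 52 mm across, 50 mm tall, beside the bottle on the front right part of the ledge (the two may be swapped). Origin at the centre of its foot
- cup: bystander: white cup, 72 mm across, 75 mm tall, on the counter off the ledge's right end. Origin at the centre of its foot
- bowl: bystander: steel bowl, 120 mm across, 50 mm tall, on the counter left of the ledge. Origin at the centre of its foot
- price_plate: bystander: blank standing price plate, 90 mm wide, 67 mm tall, on the counter left of the ledge. Origin at the centre of its foot

How it is judged:
At the end, for the whole second after the job is handed in: the board lies flat on the ledge, at rest, both its far corners within 7 mm of the upstand, its hanging hole wholly past the ledge's right-hand end (the hole's centre at least 12 mm past) and no more than 78 mm of the board overhanging (y of board_hole in the frame of ledge_end below -0.012 m and y of board_tip in the frame of ledge_end above -0.078 m and x of each of board_back_right, board_back_left in the frame of ledge_back above -0.007 m and z of board in the frame of ledge_end between -0.004 and 0.004 m and angle between board's own z axis and vertical below 0.04 rad and linear speed of board below 0.01 m/s); the robot touches nothing.
It fails at once if the board is lifted off the ledge, tipped or dropped (z of board in the frame of ledge_end above 0.012 m or z of board in the frame of ledge_end below -0.012 m or angle between board's own z axis and vertical above 0.12 rad).
It fails at once if the bottle or the tub on the ledge is moved more than 15 mm or knocked over (distance of any of sauce_bottle, tub from where it was at the start of the episode above 0.015 m or angle between any of sauce_bottle, tub's own z axis and vertical above 0.3 rad).
It fails at once if the cup, bowl or price plate is moved more than 20 mm or knocked over (distance of any of cup, bowl, price_plate from where it was at the start of the episode above 0.02 m or angle between any of cup, bowl, price_plate's own z axis and vertical above 0.3 rad).
It also fails if it takes over 54 s, if anything falls off the work surface, if the arm or the gripper's body presses on something with over 40 N, if the wrist force passes 120 N, or if a joint passes its speed limit or range.

## Working session

There is one attempt and no reset: what is moved stays moved. The work goes in short steps, Python scripts to look and compute and a shell command to move; the robot and the scene stay as the last step left them, time stands still between calls to the robot, and variables do not carry over. Pictures are saved under pics/ and viewed, and the job is handed in when it is done.

```bash
mkdir -p pics; ls; python3 - <<'E'
from cell import sensors, vision
import cv2
print(sensors.observe())
for n in ("scene","top"):
    cv2.imwrite(f"pics/{n}0.png",vision.read_camera(n)); c=vision.camera_info(n); print(n,c)
E
```

```text
pics
{'time_s': 0.0, 'joint_positions': array([9.80290672e-01, 1.04667526e-01, 9.64685044e-02, 1.56387808e+00,
       1.69698733e-05, 1.35308894e+00]), 'qvel': array([-6.42351953e-04, -4.22972062e-05, -1.94922846e-03, -1.64167844e-04,
       -1.91932959e-04, -6.50451149e-04]), 'tau': array([ 5.92261513e-04, -5.56906199e+01,  5.03673577e+01,  1.60994061e-02,
       -2.04326284e-04,  5.41471977e-06]), 'eef_pos': array([0.21831756, 0.55848374, 0.19774052]), 'ee_rot': array([-0.39884101,  0.58442218,  0.39851514,  0.58357711]), 'force': array([-0.4090816 ,  0.19064523, -0.09733671]), 'wrist_torque': array([-0.04468413,  0.00155171, -0.01692165]), 'finger_gap': 0.0855428684866585}
scene {'fx': 406.2606972533721, 'fy': 406.2606972533721, 'cx': 325.03695807240484, 'cy': 192.16249905664174, 'R': array([[-0.41229571,  0.91086896, -0.01816554],
       [ 0.70694169,  0.3072857 , -0.63703135],
       [-0.57467007, -0.27548728, -0.77062382]]), 't': array([ 0.20770843, -0.3160323 ,  1.55798712])}
top {'fx': 462.36376507605894, 'fy': 462.36376507605894, 'cx': 320.35004296138163, 'cy': 197.9879490135098, 'R': array([[-0.00680763, -0.99996263,  0.00532883],
       [-0.9889902 ,  0.00594498, -0.14786155],
       [ 0.14782435, -0.00627674, -0.98899371]]), 't': array([-0.00427869,  0.50480822,  1.33101797])}
```

View pics/scene0.png

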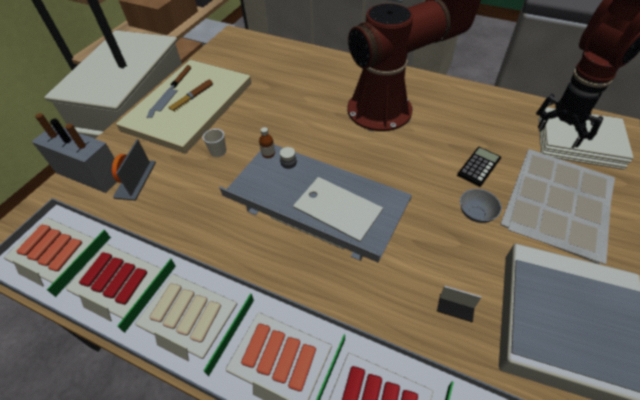

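View pics/top0.png

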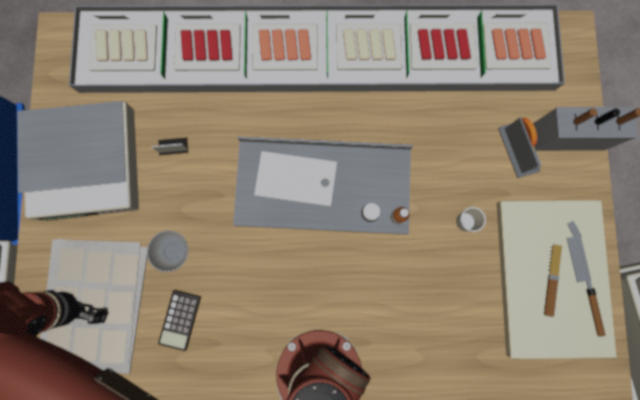

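The scene view shows the ledge with the board on it. In the top view the ledge spans about (237,138) to (411,233), the board (255,152) to (337,206), with its hole at (325,182). The tub is at (371,212) and the bottle at (402,214). Next I'll measure the corners.

```bash
cat > h.py <<'E'
import numpy as np,cv2
from cell import sensors,vision
def ray(n,uv,z,ci=None):
    c=ci or vision.camera_info(n); R=np.array(c["R"]);t=np.array(c["t"])
    d=R.T@np.array([(uv[0]-c["cx"])/c["fx"],(uv[1]-c["cy"])/c["fy"],1]); o=-R.T@t
    return o+d*(z-o[2])/d[2]
def proj(n,X,ci=None):
    c=ci or vision.camera_info(n); p=np.array(c["R"])@np.array(X)+np.array(c["t"])
    return np.array([c["cx"]+c["fx"]*p[0]/p[2],c["cy"]+c["fy"]*p[1]/p[2]])
def white(im,box):
    x0,y0,x1,y1=box
    hsv=cv2.cvtColor(im,cv2.COLOR_BGR2HSV)
    m=((hsv[...,2]>165)&(hsv[...,1]<40)).astype(np.uint8)
    k=np.zeros_like(m);k[y0:y1,x0:x1]=m[y0:y1,x0:x1]
    cs,_=cv2.findContours(k,cv2.RETR_EXTERNAL,cv2.CHAIN_APPROX_NONE)
    return max(cs,key=cv2.contourArea)
E
python3 - <<'E'
from h import *
im=cv2.imread("pics/top0.png")
cv2.imwrite("pics/topc.png",cv2.resize(im[120:245,225:425],None,fx=4,fy=4,interpolation=cv2.INTER_CUBIC))
im2=cv2.imread("pics/scene0.png")
cv2.imwrite("pics/scc.png",cv2.resize(im2[120:260,215:415],None,fx=4,fy=4,interpolation=cv2.INTER_CUBIC))
for n,i,b in(("top",im,(240,145,350,212)),("scene",im2,(285,165,400,245))):
    r=cv2.minAreaRect(white(i,b)); print(n,r)
    P=np.array([ray(n,p,.088) for p in cv2.boxPoints(r)]);
    c=white(i,b)
    a=cv2.approxPolyDP(c,6,True)[:,0]; print(a.tolist())
    W=np.array([ray(n,p,.088)[:2] for p in c[:,0]],np.float32); print("world",cv2.minAreaRect(W),cv2.boxPoints(cv2.minAreaRect(W)).round(4).tolist())
E
```

```text
top ((295.2900085449219, 177.9700164794922), (76.65037536621094, 43.98204040527344), 8.130102157592773)
[[261, 153], [255, 194], [330, 204], [335, 162]]
world ((0.556134045124054, 0.06399700790643692), (0.21942146122455597, 0.12821266055107117), 81.44685363769531) [[0.4763999879360199, -0.03500000014901161], [0.6032000184059143, -0.05400000140070915], [0.6358000040054321, 0.16300000250339508], [0.5091000199317932, 0.18199999630451202]]
scene ((337.3000183105469, 206.40000915527344), (77.8151626586914, 37.11872863769531), 26.56505012512207)
[[318, 178], [295, 205], [359, 238], [380, 207]]
world ((0.5551008582115173, 0.06378181278705597), (0.2141498476266861, 0.12348860502243042), 81.45609283447266) [[0.4781000018119812, -0.03290000185370445], [0.6003000140190125, -0.05130000039935112], [0.632099986076355, 0.16050000488758087], [0.5098999738693237, 0.17880000174045563]]
```

View pics/topc.png

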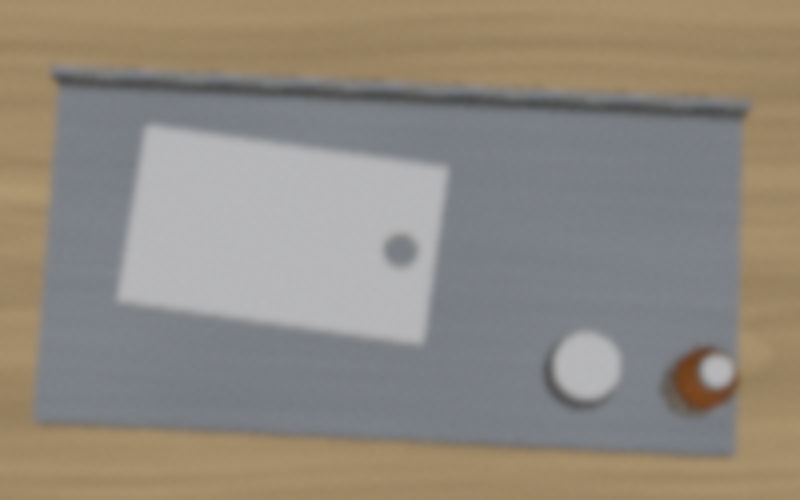

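View pics/scc.png

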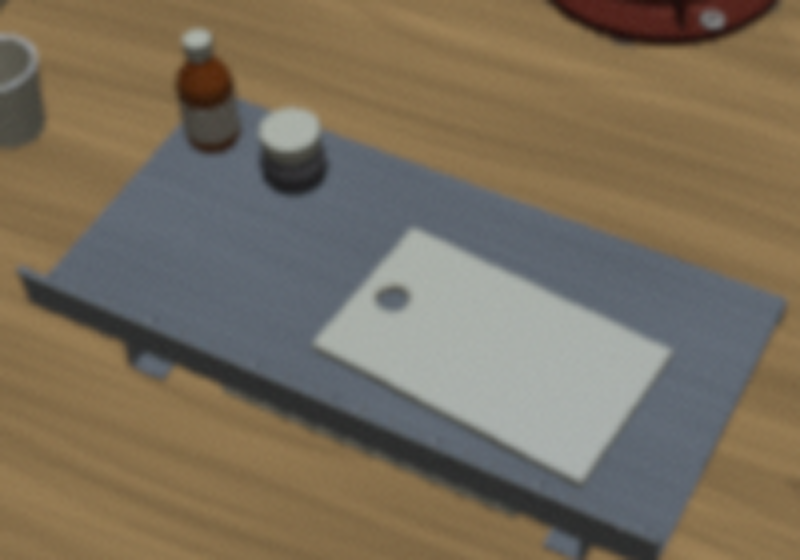

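```bash
cat > led.py <<'E'
from h import *
def sub(prof):  # subpixel peak of |gradient|
    g=np.abs(np.gradient(prof)); k=int(np.argmax(g)); s=slice(max(k-2,0),k+3)
    return (np.arange(len(prof))[s]*g[s]).sum()/g[s].sum()
def fit(pts):
    pts=np.float32(pts); v=cv2.fitLine(pts,cv2.DIST_HUBER,0,.01,.01).ravel(); return v
if __name__=="__main__":
    im=cv2.imread("pics/top0.png"); s=im[...,0].astype(float)-im[...,2]  # B-R : gray high, wood low
    right=[(400+sub(s[r,400:422]),r) for r in range(155,195)]
    front=[(c,222+sub(s[222:245,c])) for c in range(245,350)]
    left=[(228+sub(s[r,228:248]),r) for r in range(155,215)]
    back=[(c,130+sub(s[130:146,c])) for c in range(245,405)]
    L={}
    for n,p,z in(("right",right,.08),("front",front,.08),("left",left,.08),("backtop",back,.11)):
        W=[ray("top",q,z)[:2] for q in p]; v=fit(W)
        if n in("right","left") : v=v*np.sign(v[0])*np.r_[1,1,1/np.sign(v[0]),1/np.sign(v[0])]
        L[n]=v; print(n,v,"ang",np.degrees(np.arctan2(v[1],v[0])))
E
python3 led.py
python3 - <<'E'
from h import *
im=cv2.imread("pics/top0.png")
# shadow line + upstand profile
for c in (260,320,380): print(c,[int(x) for x in im[132:152,c].mean(-1)])
E
```

```text
right [ 0.9984972  -0.05480271  0.56567913 -0.26625532] ang -3.141538
front [0.05634441 0.9984114  0.41275918 0.0800676 ] ang 86.76999
left [ 0.99839795 -0.05658201  0.53940344  0.23578763] ang -3.2436423
backtop [ 0.05629121  0.9984144   0.6581878  -0.07539337] ang 86.77304
260 [127, 124, 126, 129, 131, 133, 126, 109, 86, 83, 99, 115, 124, 125, 125, 125, 126, 127, 126, 131]
320 [124, 126, 128, 129, 128, 129, 127, 124, 125, 122, 105, 82, 82, 103, 120, 126, 128, 128, 129, 128]
380 [128, 132, 135, 133, 131, 128, 130, 131, 132, 131, 125, 124, 122, 104, 84, 84, 105, 120, 125, 126]
```

```bash
cat >> h.py <<'E'
from scipy.spatial.transform import Rotation as Ro
EX=np.array([.9984,-.0563]);EY=np.array([.0563,.9984])
def uv(p): p=np.array(p)[:2]; return np.array([p@EX,p@EY])
def xy(u,v): return u*EX+v*EY
def go(u=None,v=None,z=None,zdir=None):
    """tool-axis shift (cm) and turn (deg about tool x) to reach ledge coords; shift given in axes now and after turn"""
    s=sensors.observe(); R=Ro.from_quat(s["ee_rot"]).as_matrix(); p=s["eef_pos"]
    cu=uv(p); t=np.r_[xy(cu[0] if u is None else u,cu[1] if v is None else v),p[2] if z is None else z]
    print("t",s["time_s"],"uvz",cu.round(4),p[2].round(4),"F",s["force"].round(1),"gap",round(s["finger_gap"],4))
    print("axes x",R[:,0].round(3),"y",R[:,1].round(3),"z",R[:,2].round(3),"z.EX/EY",uv(R[:2,2]).round(3))
    print("shift now cm",(R.T@(t-p)*100).round(2))
    if zdir is not None:
        zd=np.r_[zdir,0]; x=np.array([0,0,-1.]); T=np.c_[x,np.cross(zd,x),zd]
        print("turn deg",np.degrees(Ro.from_matrix(R.T@T).as_rotvec()).round(2),"shift after turn",(T.T@(t-p)*100).round(2))
E
python3 - <<'E'
from h import *
for n,p,z in(("tub",(371.3,211.5),.13),("bottlecap",(404,212.5),.185),("hole",(325.2,182.5),.088)): print(n,uv(ray("top",p,z)).round(4))
for n,p,z in(("tub",(287.5,154),.13),("bottlecap",(264.4,130),.185),("hole",(313,194.5),.088)): print(n,uv(ray("scene",p,z)).round(4))
# upstand inner foot seen in top: dark shadow/gray boundary
for p in((260,142),(320,144.5),(380,147.5)): print(uv(ray("top",p,.08)))
go(.44,.105,.16,EY); go(.44,.105,.16,-EY)
E
```

```text
tub [ 0.4601 -0.1209]
bottlecap [ 0.4549 -0.2008]
hole [0.5423 0.0092]
tub [ 0.4692 -0.115 ]
bottlecap [ 0.4581 -0.1968]
hole [0.5442 0.0122]
[0.65415127 0.20487209]
[0.65557297 0.02965776]
[ 0.65549548 -0.14556328]
t 0.1 uvz [0.1865 0.5699] 0.1978 F [ 0.1  0.6 -0.9] gap 0.0856
axes x [-0.001 -0.001 -1.   ] y [-0.931  0.364  0.   ] z [ 0.364  0.931 -0.001] z.EX/EY [0.311 0.95 ]
shift now cm [  3.81 -38.56 -36.29]
turn deg [-18.13  -0.06  -0.02] shift after turn [  3.78 -25.35 -46.49]
t 0.1 uvz [0.1865 0.5699] 0.1978 F [ 0.1  0.6 -0.9] gap 0.0856
axes x [-0.001 -0.001 -1.   ] y [-0.931  0.364  0.   ] z [ 0.364  0.931 -0.001] z.EX/EY [0.311 0.95 ]
shift now cm [  3.81 -38.56 -36.29]
turn deg [ 1.6187e+02 -4.0000e-02  9.0000e-02] shift after turn [ 3.78 25.35 46.49]
```

```bash
python3 -m inch '[[[0,0,0],[-9,0,0]],[[0,0,0],[-9.1,0,0]],[[0,-2.1,-4],[0,0,0]],[[0,-2.1,-4],[0,0,0]],[[0,-2.1,-4],[0,0,0]],[[0,-2.1,-4],[0,0,0]],[[0,-2.1,-4],[0,0,0]],[[0,-2.1,-4],[0,0,0]]]' 60 40; python3 -m inch '[[[0,-2.1,-4],[0,0,0]],[[0,-2.1,-4],[0,0,0]],[[0,-2.1,-4],[0,0,0]],[[0,-2.1,-4],[0,0,0]],[[0,-2.1,-4],[0,0,0]],[[0,-2.1,-2.5],[0,0,0]],[[0,0,0],[0,0,0]]]'; python3 -c "
from h import *
go(.445,.095,.11,EY)"
```

```text
time_s: 1.1
eef_pos: [0.3309, 0.3107, 0.1982]
ee_rot: [-0.486, 0.514, 0.486, 0.514]
force: [0.6, 0.9, 0.5]
finger_gap: 0.0508
time_s: 1.98
eef_pos: [0.4442, 0.0787, 0.1979]
ee_rot: [-0.485, 0.515, 0.485, 0.515]
force: [-0.1, -0.3, -0.6]
finger_gap: 0.0515
t 1.975 uvz [0.439  0.1036] 0.1979 F [-0.1 -0.3 -0.6] gap 0.0515
axes x [-0.001  0.    -1.   ] y [-0.998  0.06   0.001] z [ 0.06   0.998 -0.   ] z.EX/EY [0.004 1.   ]
shift now cm [ 8.79 -0.61 -0.85]
turn deg [-0.2  -0.   -0.05] shift after turn [ 8.79 -0.6  -0.86]
```

```bash
python3 -m inch '[[[3,-0.2,-0.4],[0,0,0]],[[3,0,-0.4],[0,0,0]],[[3,0,0],[0,0,0]],[[1,0,0],[0,0,0]],[[0.5,0,0],[0,0,0]],[[0,0,0],[0,0,0]]]'; for i in 1; do python3 -c "
from h import *
cv2.imwrite('pics/w1.png',vision.read_camera('wrist')); cv2.imwrite('pics/s1.png',vision.read_camera('scene'))
go(.445,.095,.08,EY)"; done
```

```text
time_s: 2.72
eef_pos: [0.4455, 0.0723, 0.0942]
ee_rot: [-0.486, 0.514, 0.485, 0.514]
force: [-0.1, -0.1, 0.7]
finger_gap: 0.051
t 2.825 uvz [0.4411 0.0972] 0.0945 F [-0.7  0.3 -0.5] gap 0.051
axes x [ 0.001 -0.    -1.   ] y [-0.998  0.057 -0.001] z [0.057 0.998 0.   ] z.EX/EY [0. 1.]
shift now cm [ 1.45 -0.39 -0.22]
turn deg [-0.02  0.    0.08] shift after turn [ 1.45 -0.39 -0.22]
```

View pics/w1.png

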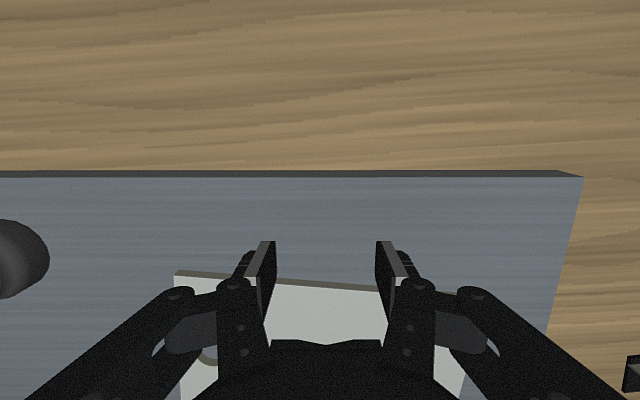

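View pics/s1.png

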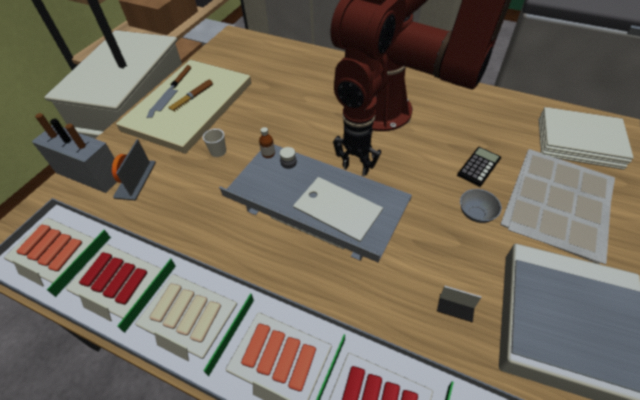

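The fingers hang over bare steel, between the board's front edge (wrist image row ~280) and the ledge's front edge (row ~175). I'll lower them in small steps until they touch the steel.

```bash
python3 -m inch '[[[0.6,0,0],[0,0,0]],[[0.4,0,0],[0,0,0]],[[0,0,0],[0,0,0]]]'; python3 -m inch '[[[0.3,0,0],[0,0,0]],[[0,0,0],[0,0,0]]]'
```

```text
time_s: 3.2
eef_pos: [0.4449, 0.0722, 0.083]
ee_rot: [-0.485, 0.514, 0.486, 0.514]
force: [0.3, 0.1, 0.4]
finger_gap: 0.0513
time_s: 3.45
eef_pos: [0.4451, 0.0721, 0.0803]
ee_rot: [-0.485, 0.514, 0.486, 0.514]
force: [0.5, 0.7, 0.7]
finger_gap: 0.0512
```

```bash
python3 -m inch '[[[0.2,0,0],[0,0,0]],[[0,0,0],[0,0,0]]]';python3 -m inch '[[[0.2,0,0],[0,0,0]],[[0,0,0],[0,0,0]]]'
```

```text
time_s: 3.7
eef_pos: [0.4452, 0.0722, 0.0784]
ee_rot: [-0.486, 0.514, 0.486, 0.514]
force: [-0.4, 0.8, 0.6]
finger_gap: 0.0515
time_s: 3.95
eef_pos: [0.4451, 0.0722, 0.0763]
ee_rot: [-0.486, 0.514, 0.486, 0.514]
force: [0.4, -0.0, 0.0]
finger_gap: 0.0513
```

```bash
python3 -m inch '[[[0.15,0,0],[0,0,0]],[[0,0,0],[0,0,0]]]';python3 -m inch '[[[0.15,0,0],[0,0,0]],[[0,0,0],[0,0,0]]]'
```

```text
time_s: 4.2
eef_pos: [0.4451, 0.0722, 0.0749]
ee_rot: [-0.486, 0.514, 0.486, 0.514]
force: [-0.7, -0.9, -0.6]
finger_gap: 0.0513
time_s: 4.45
eef_pos: [0.4452, 0.0722, 0.0734]
ee_rot: [-0.486, 0.514, 0.486, 0.514]
force: [-0.2, -0.1, -0.7]
finger_gap: 0.0513
```

```bash
python3 -m inch '[[[0.15,0,0],[0,0,0]],[[0,0,0],[0,0,0]]]';python3 -m inch '[[[0.15,0,0],[0,0,0]],[[0,0,0],[0,0,0]]]'
```

```text
time_s: 4.7
eef_pos: [0.4452, 0.0722, 0.0719]
ee_rot: [-0.486, 0.514, 0.486, 0.514]
force: [-0.7, 0.3, -0.3]
finger_gap: 0.0513
time_s: 4.95
eef_pos: [0.4452, 0.0722, 0.0704]
ee_rot: [-0.486, 0.514, 0.486, 0.514]
force: [0.3, 0.1, -0.2]
finger_gap: 0.0514
```

```bash
python3 -c "
from h import *
cv2.imwrite('pics/w2.png',vision.read_camera('wrist'))
c=vision.camera_info('wrist');s=sensors.observe()
for z in(.07,.08,.085,.09): print(z,[proj('wrist',np.r_[s['eef_pos'][:2]+EY*.0256*k,z],c).round() for k in(-1,1)])"
```

```text
0.07 [array([286., 231.]), array([366., 231.])]
0.08 [array([284., 238.]), array([369., 238.])]
0.085 [array([283., 241.]), array([370., 241.])]
0.09 [array([282., 245.]), array([371., 245.])]
```

View pics/w2.png

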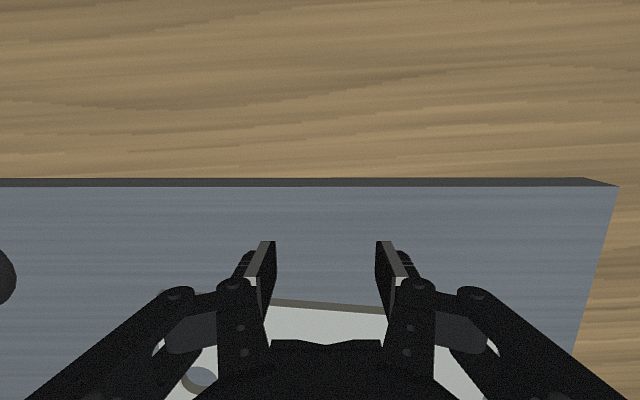

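```bash
python3 -m inch '[[[0.15,0,0],[0,0,0]],[[0,0,0],[0,0,0]]]'; python3 -m inch '[[[0,-1,0],[0,0,0]],[[0,-1,0],[0,0,0]],[[0,-1,0],[0,0,0]],[[0,0,0],[0,0,0]]]'; python3 -c "
from h import *
go(.51,.095)"
```

```text
time_s: 5.25
eef_pos: [0.4452, 0.0722, 0.0689]
ee_rot: [-0.486, 0.514, 0.486, 0.514]
force: [-0.0, 0.5, -0.5]
finger_gap: 0.0514
time_s: 5.75
eef_pos: [0.4758, 0.0703, 0.0689]
ee_rot: [-0.485, 0.514, 0.486, 0.514]
force: [-0.3, 0.2, 0.2]
finger_gap: 0.0512
t 5.75 uvz [0.4711 0.097 ] 0.0689 F [-0.3  0.2  0.2] gap 0.0512
axes x [-0.  0. -1.] y [-0.998  0.057  0.   ] z [0.057 0.998 0.   ] z.EX/EY [0.001 1.   ]
shift now cm [-0.   -3.89 -0.2 ]
```

```bash
python3 -m inch '[[[0,-0.6,0],[0,0,0]],[[0,-0.6,0],[0,0,0]],[[0,0,0],[0,0,0]]]'; python3 -m inch '[[[0,-0.6,0],[0,0,0]]]'; python3 -c "
from h import *
cv2.imwrite('pics/w3.png',vision.read_camera('wrist'));cv2.imwrite('pics/t3.png',vision.read_camera('top')[100:260,200:440].repeat(3,0).repeat(3,1))
go(.51,.095)"
```

```text
time_s: 6.12
eef_pos: [0.4875, 0.0697, 0.069]
ee_rot: [-0.486, 0.514, 0.486, 0.514]
force: [0.0, 0.2, -0.1]
finger_gap: 0.0515
time_s: 6.25
eef_pos: [0.4932, 0.0695, 0.069]
ee_rot: [-0.486, 0.514, 0.486, 0.514]
force: [-0.4, -0.7, -0.2]
finger_gap: 0.0511
t 6.35 uvz [0.4889 0.097 ] 0.0691 F [ 0.9  0.6 -1. ] gap 0.0513
axes x [ 0.  0. -1.] y [-0.998  0.057 -0.   ] z [0.057 0.998 0.   ] z.EX/EY [0.001 1.   ]
shift now cm [ 0.  -2.1 -0.2]
```

View pics/w3.png

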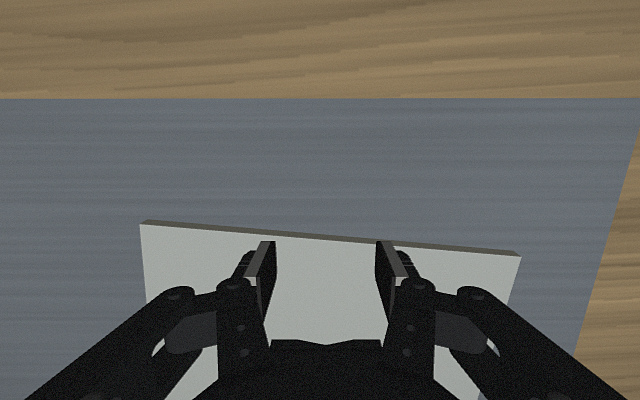

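View pics/t3.png

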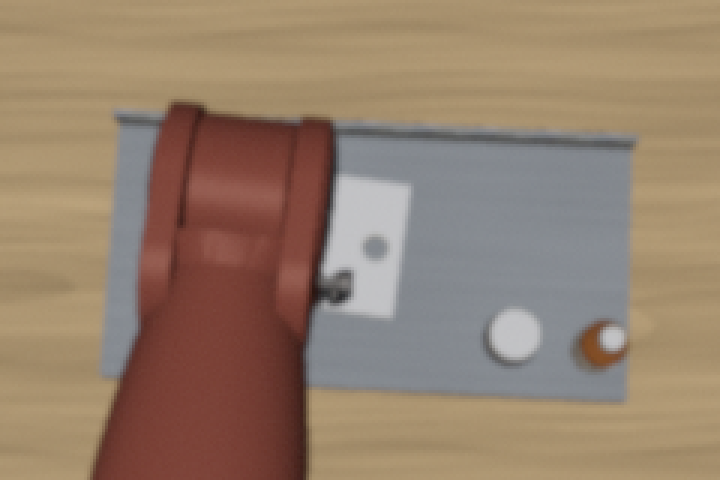

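The board has not moved: in the top crop its right end is still at (412,183)-(392,318). The tips are therefore above it, so I'll work out their real height from the wrist view.

```bash
python3 -c "
from h import *
c=vision.camera_info('wrist');s=sensors.observe()
for z in(.07,.08,.09,.1,.11): print(z,[proj('wrist',np.r_[s['eef_pos'][:2]+EY*.0256*k+EX*w,z],c).round().tolist() for k in(-1,1) for w in (-.011,.011)])
R=np.array(c['R']);print('cam pos',uv(-R.T@c['t']),(-R.T@c['t'])[2])
print(R.round(2))
for p in((140,222),(520,255)): print(uv(ray('wrist',p,.088,c)))
"
python3 -c "
import cv2;im=cv2.imread('pics/w3.png');cv2.imwrite('pics/w3c.png',cv2.resize(im[220:380,160:500],None,fx=2.3,fy=2.3,interpolation=2)*2)"
```

```text
0.07 [[285.0, 216.0], [287.0, 248.0], [367.0, 216.0], [366.0, 248.0]]
0.08 [[283.0, 221.0], [285.0, 255.0], [370.0, 221.0], [368.0, 255.0]]
0.09 [[281.0, 228.0], [282.0, 263.0], [372.0, 228.0], [371.0, 263.0]]
0.1 [[278.0, 235.0], [280.0, 272.0], [375.0, 235.0], [373.0, 272.0]]
0.11 [[275.0, 243.0], [277.0, 282.0], [378.0, 243.0], [376.0, 282.0]]
cam pos [0.41546628 0.09623719] 0.24487855632952943
[[ 0.06  1.    0.  ]
 [ 0.96 -0.05  0.28]
 [ 0.28 -0.02 -0.96]]
[ 0.47531222 -0.00809529]
[0.49584261 0.20998734]
```

View pics/w3c.png

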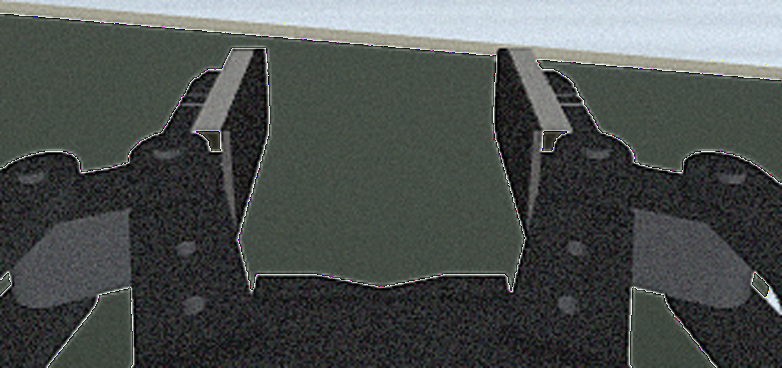

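```bash
python3 -m inch '[[[-3,0,0],[0,0,0]],[[-3,1,0],[0,0,0]],[[0,1.5,0],[0,0,0]],[[0,2,0],[0,0,0]],[[0,0,0],[0,0,0]]]' 0; python3 -m inch '[[[0,0,0],[0,0,0]],[[0,0,0],[0,0,0]]]' 0;  python3 -c "
from h import *
c=vision.camera_info('wrist');s=sensors.observe()
cv2.imwrite('pics/w4.png',vision.read_camera('wrist'));im=vision.read_camera('scene');cv2.imwrite('pics/s4.png',cv2.resize(im[80:230,260:460],None,fx=4,fy=4,interpolation=2))
go(.445,.095)
for d in(0,.01,.02,.03,.04): print(d,[proj(n,s['eef_pos']+[0,0,d],ci).round().tolist() for n,ci in(('wrist',c),('scene',None))])
"
```

```text
time_s: 6.98
eef_pos: [0.4478, 0.0721, 0.1292]
ee_rot: [-0.486, 0.514, 0.485, 0.514]
force: [0.1, -0.2, -0.0]
finger_gap: -0.0002
time_s: 7.22
eef_pos: [0.4487, 0.0719, 0.1289]
ee_rot: [-0.486, 0.514, 0.486, 0.514]
force: [-0.4, -0.6, 0.2]
finger_gap: 0.0001
t 7.325 uvz [0.4437 0.0971] 0.1289 F [-0.2 -0.1  0.3] gap -0.0002
axes x [-0.  0. -1.] y [-0.998  0.057  0.   ] z [0.057 0.998 0.   ] z.EX/EY [0.001 1.   ]
shift now cm [-0.   -0.13 -0.21]
0 [[326.0, 231.0], [355.0, 172.0]]
0.01 [[326.0, 238.0], [355.0, 170.0]]
0.02 [[327.0, 245.0], [355.0, 167.0]]
0.03 [[327.0, 253.0], [355.0, 165.0]]
0.04 [[327.0, 262.0], [355.0, 162.0]]
```

View pics/w4.png

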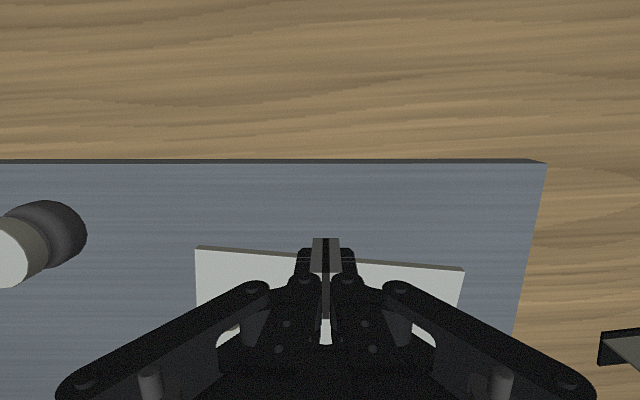

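View pics/s4.png

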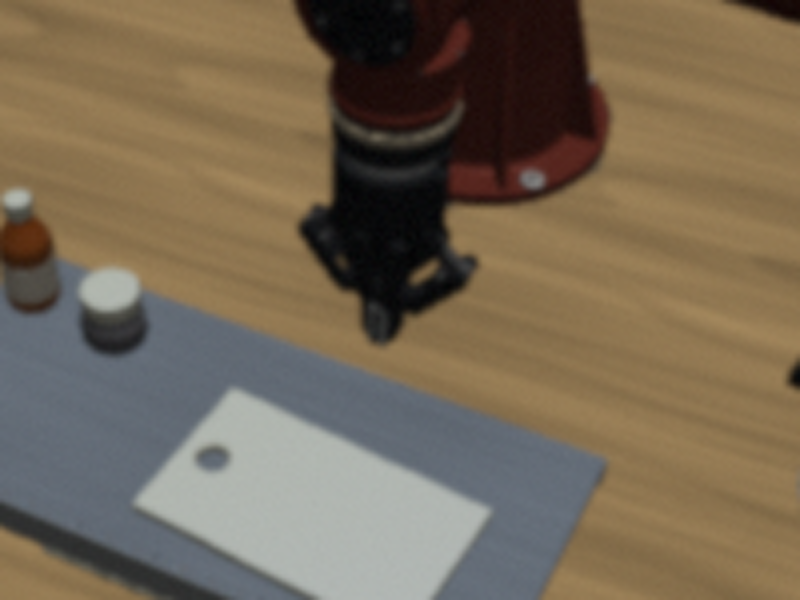

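The scene view puts the shut tips at pixel (355,165). That is about 30 mm above the reported TCP, and the wrist view agrees. So the stated tool length doesn't hold here, and I'll find the surface by touch with the fingers shut.

```bash
python3 -m inch '[[[3,0,0],[0,0,0]],[[2.5,0,0],[0,0,0]],[[0.8,0,0],[0,0,0]],[[0,0,0],[0,0,0]]]' 0; python3 -m inch '[[[0.4,0,0],[0,0,0]],[[0,0,0],[0,0,0]]]'; python3 -m inch '[[[0.3,0,0],[0,0,0]],[[0,0,0],[0,0,0]]]'
```

```text
time_s: 7.82
eef_pos: [0.4481, 0.072, 0.066]
ee_rot: [-0.485, 0.514, 0.486, 0.514]
force: [-0.3, 0.3, 0.1]
finger_gap: -0.0002
time_s: 8.07
eef_pos: [0.4486, 0.0719, 0.0624]
ee_rot: [-0.486, 0.514, 0.485, 0.514]
force: [-1.0, 0.6, 0.8]
finger_gap: 0.0
time_s: 8.32
eef_pos: [0.4482, 0.072, 0.0589]
ee_rot: [-0.486, 0.514, 0.486, 0.514]
force: [0.5, 0.7, 0.2]
finger_gap: -0.0
```

```bash
for i in 1; do python3 -m inch '[[[0.2,0,0],[0,0,0]],[[0.2,0,0],[0,0,0]],[[0,0,0],[0,0,0]]]'; done; python3 -m inch '[[[0.2,0,0],[0,0,0]],[[0,0,0],[0,0,0]]]'; python3 -c "
from h import *
cv2.imwrite('pics/w5.png',vision.read_camera('wrist')[180:340,160:500].repeat(2,0).repeat(2,1))"
```

```text
time_s: 8.7
eef_pos: [0.4481, 0.072, 0.0548]
ee_rot: [-0.485, 0.514, 0.486, 0.514]
force: [0.4, 0.1, 0.3]
finger_gap: 0.0002
time_s: 8.95
eef_pos: [0.4481, 0.072, 0.0528]
ee_rot: [-0.486, 0.514, 0.486, 0.514]
force: [-0.0, 0.3, 0.4]
finger_gap: 0.0005
```

View pics/w5.png

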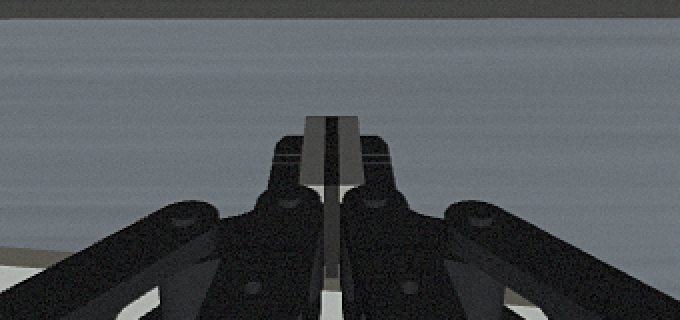

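```bash
python3 -m inch '[[[0.15,0,0],[0,0,0]],[[0,0,0],[0,0,0]]]'; python3 -m inch '[[[0.15,0,0],[0,0,0]],[[0,0,0],[0,0,0]]]'
```

```text
time_s: 9.25
eef_pos: [0.4482, 0.072, 0.0514]
ee_rot: [-0.486, 0.514, 0.486, 0.514]
force: [0.1, -0.2, 0.8]
finger_gap: -0.0
time_s: 9.5
eef_pos: [0.4482, 0.072, 0.0499]
ee_rot: [-0.486, 0.514, 0.486, 0.514]
force: [-0.9, -0.3, 0.3]
finger_gap: 0.0003
```

```bash
python3 -m inch '[[[0.1,0,0],[0,0,0]],[[0,0,0],[0,0,0]]]'; python3 -m inch '[[[0.1,0,0],[0,0,0]],[[0,0,0],[0,0,0]]]';  python3 -m inch '[[[0.1,0,0],[0,0,0]],[[0,0,0],[0,0,0]]]'
```

```text
time_s: 9.75
eef_pos: [0.4482, 0.072, 0.0489]
ee_rot: [-0.486, 0.514, 0.486, 0.514]
force: [0.6, 1.5, -0.3]
finger_gap: 0.0003
time_s: 10.0
eef_pos: [0.4482, 0.072, 0.0479]
ee_rot: [-0.486, 0.514, 0.486, 0.514]
force: [0.5, -0.4, -0.3]
finger_gap: 0.0
time_s: 10.25
eef_pos: [0.4483, 0.072, 0.0473]
ee_rot: [-0.486, 0.514, 0.486, 0.514]
force: [-1.3, 1.1, 3.8]
finger_gap: -0.0002
```

```bash
python3 -m inch '[[[-0.3,-1,0],[0,0,0]],[[0,-1,0],[0,0,0]],[[0,-0.8,0],[0,0,0]],[[0,-0.8,0],[0,0,0]],[[0,-0.8,0],[0,0,0]],[[0,0,0],[0,0,0]]]'; python3 -c "
from h import *
cv2.imwrite('pics/w6.png',vision.read_camera('wrist'));cv2.imwrite('pics/t6.png',vision.read_camera('top')[100:260,200:440].repeat(3,0).repeat(3,1))
go(.512,.1)"
```

```text
time_s: 11.0
eef_pos: [0.4926, 0.0694, 0.0499]
ee_rot: [-0.486, 0.514, 0.486, 0.514]
force: [0.2, -1.3, -0.2]
finger_gap: -0.0002
t 11.1 uvz [0.4875 0.0971] 0.0499 F [-0.1 -0.   0.3] gap -0.0
axes x [-0.  0. -1.] y [-0.998  0.057  0.   ] z [0.057 0.998 0.   ] z.EX/EY [0.001 1.   ]
shift now cm [-0.   -2.45  0.29]
```

View pics/w6.png

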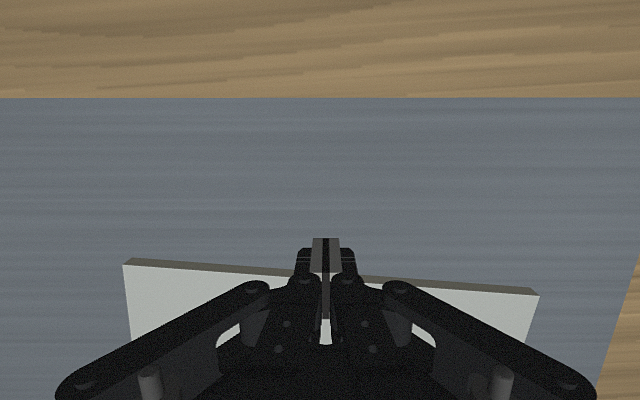

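View pics/t6.png

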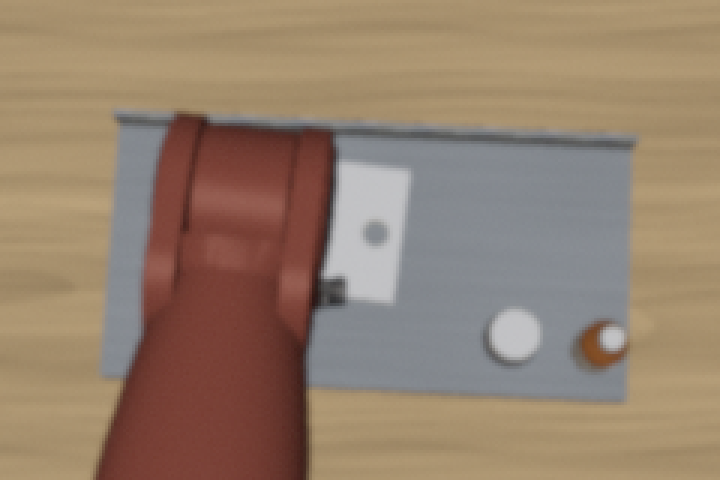

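The push works. In the top crop the board's near right corner went from row 318 to row 302, with no tipping. I'll keep going.

```bash
python3 -m inch '[[[0,-0.6,0],[0,0,0]],[[0,-0.6,0],[0,0,0]],[[0,-0.5,0],[0,0,0]],[[0,0,0],[0,0,0]]]'; python3 -m inch '[[[0,-0.4,0],[0,0,0]],[[0,0,0],[0,0,0]]]';python3 -c "
from h import *
c=vision.camera_info('wrist')
im=vision.read_camera('wrist');cv2.imwrite('pics/w7.png',im);cv2.imwrite('pics/t7.png',vision.read_camera('top')[100:260,200:440].repeat(3,0).repeat(3,1))
go(.512,.1)"
```

```text
time_s: 11.6
eef_pos: [0.5095, 0.0685, 0.05]
ee_rot: [-0.486, 0.514, 0.486, 0.514]
force: [0.6, -0.6, -0.0]
finger_gap: 0.0001
time_s: 11.85
eef_pos: [0.5127, 0.068, 0.0498]
ee_rot: [-0.485, 0.515, 0.486, 0.514]
force: [-4.3, -1.4, 0.5]
finger_gap: 0.0004
t 11.95 uvz [0.5081 0.0968] 0.0498 F [-4.3 -2.2  0.8] gap 0.0007
axes x [-0.001 -0.    -1.   ] y [-0.998  0.057  0.001] z [ 0.057  0.998 -0.   ] z.EX/EY [0.001 1.   ]
shift now cm [-0.   -0.39  0.32]
```

View pics/t7.png

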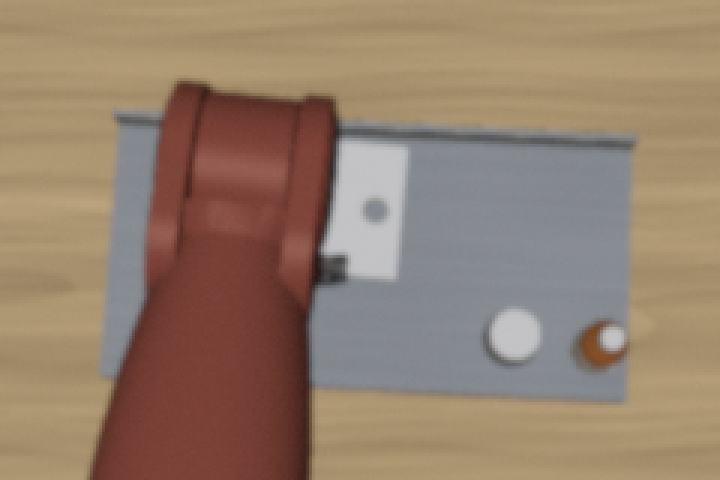

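View pics/w7.png

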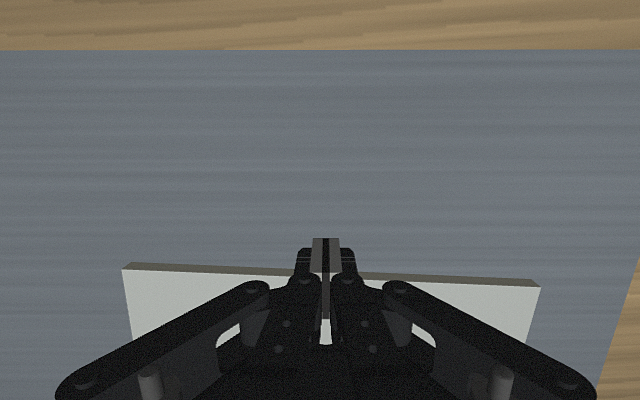

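```bash
python3 -m inch '[[[0,-0.4,0],[0,0,0]],[[0,-0.3,0],[0,0,0]],[[0,0,0],[0,0,0]]]';python3 -m inch '[[[0,-0.2,0],[0,0,0]],[[0,0,0],[0,0,0]]]';python3 -c "
from h import *
c=vision.camera_info('wrist')
im=vision.read_camera('wrist');cv2.imwrite('pics/w8.png',im);
go(.512,.1)"
```

```text
time_s: 12.32
eef_pos: [0.5181, 0.0678, 0.0497]
ee_rot: [-0.485, 0.515, 0.486, 0.513]
force: [-12.2, -3.0, 7.2]
finger_gap: 0.0001
time_s: 12.58
eef_pos: [0.5182, 0.0678, 0.0495]
ee_rot: [-0.484, 0.516, 0.487, 0.512]
force: [-23.2, -3.0, 13.1]
finger_gap: 0.0001
t 12.625 uvz [0.5135 0.0969] 0.0495 F [-22.3  -2.5  13.6] gap -0.0001
axes x [-0.008 -0.001 -1.   ] y [-0.998  0.057  0.008] z [ 0.057  0.998 -0.001] z.EX/EY [0. 1.]
shift now cm [0.   0.15 0.31]
```

View pics/w8.png

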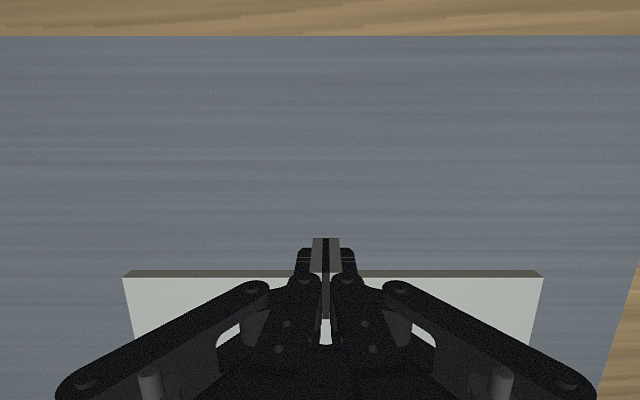

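The board is flush: in the wrist view its front edge is level at row ~272 and the push force rose to 23 N. I'll back off and find the left end.

```bash
python3 -m inch '[[[0,1,0],[0,0,0]],[[0,1.5,0],[0,0,0]],[[-3,1,0],[0,0,0]],[[-4,0,0],[0,0,0]],[[-2,0,0],[0,0,0]],[[0,0,0],[0,0,0]]]';python3 -c "
from h import *
c=vision.camera_info('wrist')
im=vision.read_camera('wrist');cv2.imwrite('pics/w9.png',im)
go(.59,.24,.14,EX);go(.59,.24,.14,-EX)"
```

```text
time_s: 13.38
eef_pos: [0.4884, 0.0697, 0.1412]
ee_rot: [-0.486, 0.513, 0.485, 0.515]
force: [-0.4, -0.3, -0.5]
finger_gap: 0.0001
t 13.425 uvz [0.4829 0.0971] 0.1397 F [-0.2  0.6 -0.9] gap -0.0001
axes x [ 0.001  0.    -1.   ] y [-0.998  0.057 -0.001] z [0.057 0.998 0.   ] z.EX/EY [0.001 1.   ]
shift now cm [ -0.02 -10.7   14.29]
turn deg [8.997e+01 5.000e-02 3.000e-02] shift after turn [-0.03 14.29 10.71]
t 13.425 uvz [0.4829 0.0971] 0.1397 F [-0.2  0.6 -0.9] gap -0.0001
axes x [ 0.001  0.    -1.   ] y [-0.998  0.057 -0.001] z [0.057 0.998 0.   ] z.EX/EY [0.001 1.   ]
shift now cm [ -0.02 -10.7   14.29]
turn deg [-9.003e+01 -3.000e-02  5.000e-02] shift after turn [ -0.03 -14.29 -10.71]
```

View pics/w9.png

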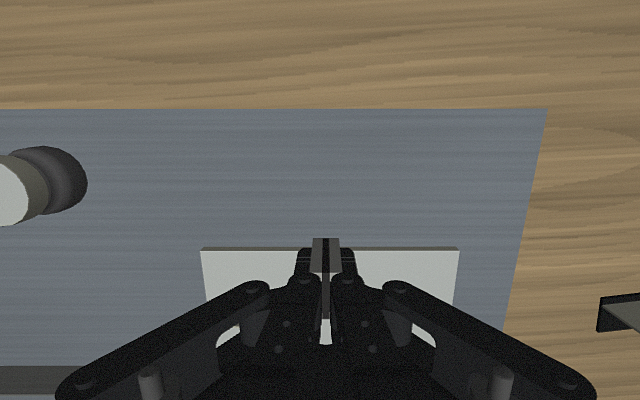

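```bash
python3 -c "
from h import *
print(sensors.observe()['joint_positions'].round(3))
for p in ((201,248),(459,248)):print(uv(ray('wrist',p,.088)))"
```

```text
[-0.124 -0.232 -0.332  1.47   0.    -0.067]
[ 0.51950751 -0.00789992]
[0.51948829 0.20884208]
```

```bash
python3 -m inch '[[[0,0,0],[10,0,0]],[[0,0,0],[10,0,0]],[[0,0,0],[10,0,0]],[[0,0,0],[10,0,0]],[[0,0,0],[10,0,0]],[[0,0,0],[10,0,0]],[[0,0,0],[10,0,0]],[[0,0,0],[10,0,0]]]'; python3 -m inch '[[[0,0,0],[10,0,0]],[[0,3.6,2.7],[0,0,0]],[[0,3.6,2.7],[0,0,0]],[[0,3.6,2.7],[0,0,0]],[[0,3.8,2.7],[0,0,0]],[[0,0,0],[0,0,0]],[[0,0,0],[0,0,0]]]'; python3 -c "
from h import *
cv2.imwrite('pics/w10.png',vision.read_camera('wrist'));go(.592,.245,.0503,EX)"
```

```text
time_s: 14.42
eef_pos: [0.4863, 0.0699, 0.1379]
ee_rot: [-0.039, 0.707, 0.04, 0.705]
force: [-0.7, 1.0, -0.3]
finger_gap: -0.0001
time_s: 15.3
eef_pos: [0.6023, 0.2091, 0.1383]
ee_rot: [0.02, 0.708, -0.02, 0.706]
force: [0.2, -0.6, -0.1]
finger_gap: 0.0001
t 15.35 uvz [0.5898 0.2423] 0.1391 F [-0.3  0.3  0.1] gap -0.0003
axes x [-0.001 -0.    -1.   ] y [ 0.057  0.998 -0.   ] z [ 0.998 -0.057 -0.001] z.EX/EY [ 1.    -0.001]
shift now cm [8.87 0.27 0.23]
turn deg [-0.05 -0.08  0.02] shift after turn [8.88 0.27 0.22]
```

View pics/w10.png

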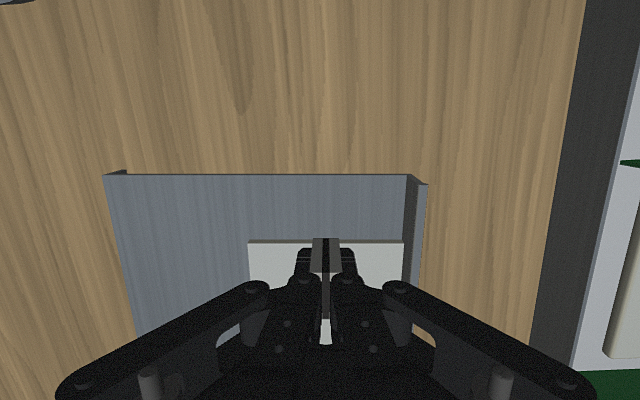

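The wrist view shows the board's back side along the upstand (columns ~404-420), with the tip over bare steel past the board's left end (row 241). Lowering.

```bash
python3 -m inch '[[[3,0.2,0.2],[0,0,0]],[[3,0,0],[0,0,0]],[[2,0,0],[0,0,0]],[[0.8,0,0],[0,0,0]],[[0,0,0],[0,0,0]]]'; python3 -m inch '[[[0,-1.5,0],[0,0,0]],[[0,-1.5,0.05],[0,0,0]],[[0,-1.5,0.05],[0,0,0]],[[0,-1.5,0.05],[0,0,0]],[[0,-1.5,0.05],[0,0,0]],[[0,0,0],[0,0,0]]]';python3 -c "
from h import *
cv2.imwrite('pics/w11.png',vision.read_camera('wrist'));cv2.imwrite('pics/t11.png',vision.read_camera('top')[100:260,200:440].repeat(3,0).repeat(3,1));go(.592,-.061,.0503,EX)"
```

```text
time_s: 15.98
eef_pos: [0.6054, 0.211, 0.0523]
ee_rot: [0.02, 0.707, -0.02, 0.707]
force: [0.7, 0.0, 0.3]
finger_gap: 0.0002
time_s: 16.73
eef_pos: [0.6027, 0.1354, 0.0529]
ee_rot: [0.021, 0.707, -0.02, 0.707]
force: [-2.6, 3.0, 4.5]
finger_gap: -0.0002
t 16.825 uvz [0.5945 0.1692] 0.0528 F [-3.3  1.7  2.8] gap 0.0001
axes x [ 0.  0. -1.] y [0.058 0.998 0.   ] z [ 0.998 -0.058  0.   ] z.EX/EY [ 1.    -0.001]
shift now cm [  0.24 -23.02  -0.22]
turn deg [-0.07  0.01 -0.03] shift after turn [  0.25 -23.02  -0.25]
```

View pics/w11.png

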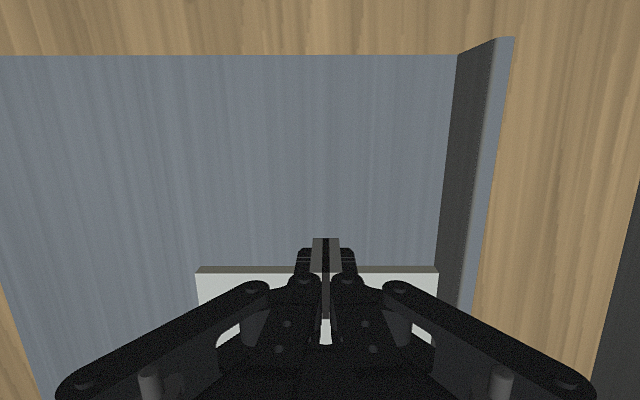

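View pics/t11.png

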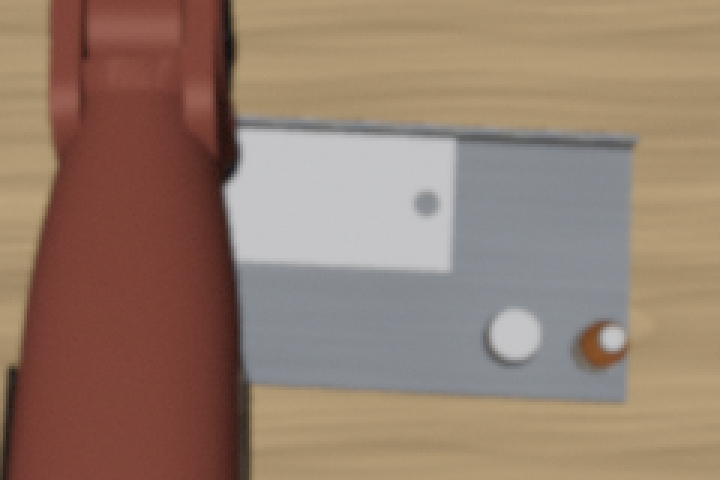

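```bash
python3 -m inch '[[[0.2,0.1,0],[0,0,0]],[[0,-1.6,0],[0,0,0]],[[0,-1.5,0],[0,0,0]],[[0,-1.5,0],[0,0,0]],[[0,-1.5,0],[0,0,0]],[[0,-1.5,0],[0,0,0]],[[0,-1.5,0],[0,0,0]],[[0,-1.5,0],[0,0,0]]]';python3 -c "
from h import *
cv2.imwrite('pics/w12.png',vision.read_camera('wrist'));go(.592,-.061,.0503,EX)"
```

```text
time_s: 17.82
eef_pos: [0.597, 0.0304, 0.0499]
ee_rot: [0.02, 0.707, -0.02, 0.707]
force: [-0.5, 1.1, -0.5]
finger_gap: -0.0001
t 17.875 uvz [0.5945 0.0623] 0.0499 F [ 0.7 -2.4  0.3] gap 0.0003
axes x [-0.    -0.001 -1.   ] y [ 0.058  0.998 -0.001] z [ 0.998 -0.058 -0.   ] z.EX/EY [ 1.    -0.002]
shift now cm [ -0.02 -12.33  -0.23]
turn deg [-0.1  -0.    0.05] shift after turn [ -0.04 -12.33  -0.25]
```

View pics/w12.png

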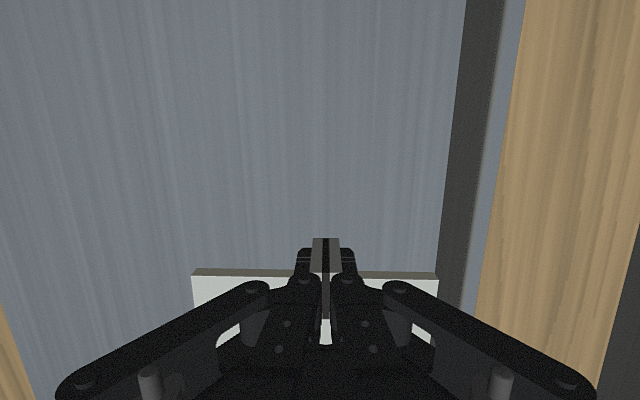

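```bash
python3 -m inch '[[[0,-1.5,0],[0,0,0]],[[0,-1.5,0],[0,0,0]],[[0,-1.5,0],[0,0,0]],[[0,-1.5,0],[0,0,0]],[[0,-1.5,0],[0,0,0]],[[0,-1.5,0],[0,0,0]],[[0,-1,0],[0,0,0]],[[0,0,0],[0,0,0]]]';python3 -c "
from h import *
cv2.imwrite('pics/w13.png',vision.read_camera('wrist'));im=vision.read_camera('top');cv2.imwrite('pics/t13.png',im[100:260,220:460].repeat(3,0).repeat(3,1));cv2.imwrite('pics/t13r.png',im);go(.592,-.061,.0503,EX)"
```

```text
time_s: 18.88
eef_pos: [0.5915, -0.0693, 0.05]
ee_rot: [0.02, 0.707, -0.021, 0.707]
force: [-0.9, -0.7, -0.2]
finger_gap: -0.0001
t 18.975 uvz [ 0.5944 -0.035 ] 0.05 F [-0.2  0.   0.1] gap -0.0003
axes x [-0.  0. -1.] y [0.057 0.998 0.   ] z [ 0.998 -0.057 -0.   ] z.EX/EY [ 1.    -0.001]
shift now cm [-0.03 -2.6  -0.24]
turn deg [-0.04 -0.   -0.  ] shift after turn [-0.03 -2.6  -0.24]
```

View pics/w13.png

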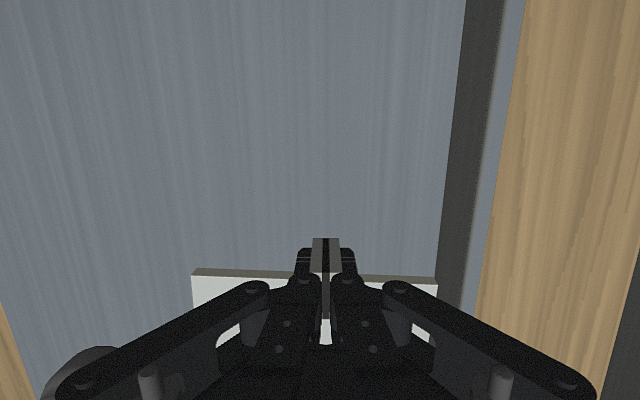

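View pics/t13.png

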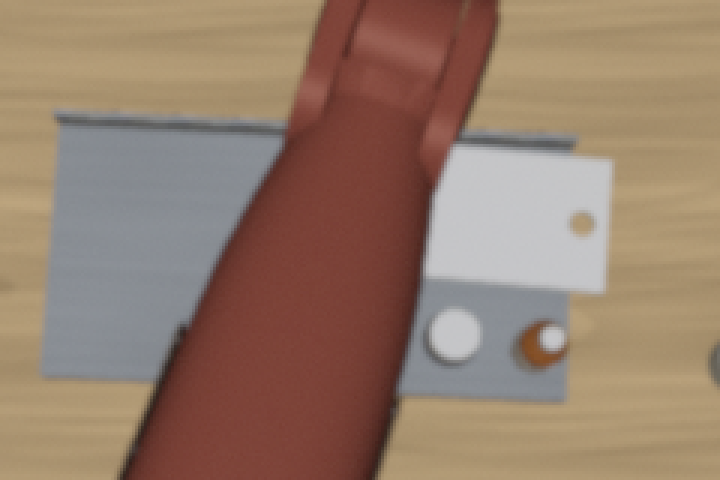

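The hole is just past the ledge end, but the right end has swung a little off the upstand. Measuring that.

```bash
cat > meas.py <<'E'
from h import *
import sys
im=cv2.imread(sys.argv[1])
hsv=cv2.cvtColor(im,cv2.COLOR_BGR2HSV)
x0,y0=int(sys.argv[2]),145
m=((hsv[...,2]>160)&(hsv[...,1]<45)).astype(np.uint8);k=np.zeros_like(m);k[y0:200,x0:435]=m[y0:200,x0:435]
c=max(cv2.findContours(k,cv2.RETR_EXTERNAL,cv2.CHAIN_APPROX_NONE)[0],key=cv2.contourArea)
W=np.array([uv(ray("top",p,.088)) for p in c[:,0]],np.float32); r=cv2.minAreaRect(W); print(r);print(cv2.boxPoints(r).round(4).tolist())
for side,sel,ax in(("back",None,0),):
    V=W[:,1]
    for nm,lo,hi in(("right",V.min()+.01,V.min()+.04),("left",V.max()-.05,V.max()-.01)):
        q=W[(V>lo)&(V<hi)]; print(nm,"back u",q[:,0].max().round(4),"front u",q[:,0].min().round(4))
E
python3 meas.py pics/t13r.png 366
```

```text
((0.5819541811943054, -0.18731822073459625), (0.16562815010547638, 0.13483348488807678), 87.65961456298828)
[[0.5112000107765198, -0.267300009727478], [0.6459000110626221, -0.2727999985218048], [0.6527000069618225, -0.10729999840259552], [0.5180000066757202, -0.10180000215768814]]
right back u 0.6475 front u 0.5126
left back u 0.6493 front u 0.517
```

```bash
python3 -m inch '[[[0,1,0],[0,0,0]],[[0,0,-1.6],[0,0,0]],[[0,-0.5,0],[0,0,0]],[[0,-0.5,0],[0,0,0]],[[0,-0.5,0],[0,0,0]],[[0,-0.3,0],[0,0,0]],[[0,0,0],[0,0,0]]]';python3 -c "
from h import *
cv2.imwrite('pics/w14.png',vision.read_camera('wrist'));im=vision.read_camera('top');cv2.imwrite('pics/t14r.png',im);go(.592,-.061,.0503,EX)"; python3 meas.py pics/t14r.png 366
```

```text
time_s: 19.85
eef_pos: [0.5752, -0.0759, 0.05]
ee_rot: [0.02, 0.707, -0.02, 0.707]
force: [1.4, -0.1, -0.3]
finger_gap: 0.0001
t 19.95 uvz [ 0.5784 -0.0431] 0.0499 F [ 0.3 -1.2  0.4] gap -0.0001
axes x [-0. -0. -1.] y [ 0.057  0.998 -0.   ] z [ 0.998 -0.057 -0.   ] z.EX/EY [ 1.    -0.001]
shift now cm [-0.04 -1.78  1.36]
turn deg [-0.04 -0.    0.01] shift after turn [-0.04 -1.79  1.36]
((0.5825720429420471, -0.19321377575397491), (0.16747289896011353, 0.1337733119726181), 87.57356262207031)
[[0.5121999979019165, -0.27399998903274536], [0.6459000110626221, -0.27970001101493835], [0.652899980545044, -0.11240000277757645], [0.5192999839782715, -0.10670000314712524]]
right back u 0.6461 front u 0.5133
left back u 0.6495 front u 0.5173
```

View pics/w14.png

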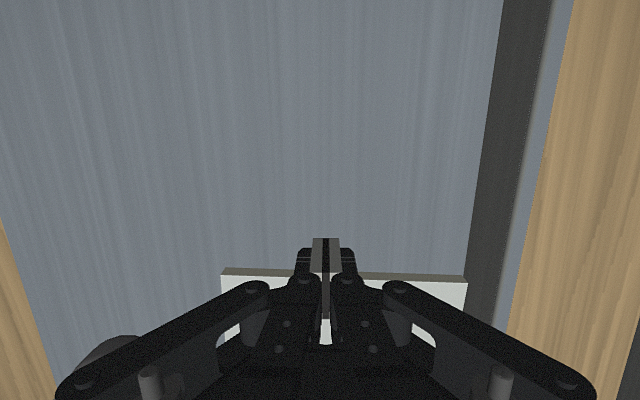

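```bash
python3 -m inch '[[[0,0.8,0],[0,0,0]],[[0,0,-2.2],[0,0,0]],[[0,-0.6,0],[0,0,0]],[[0,-0.4,0],[0,0,0]],[[0,-0.3,0.1],[0,0,0]],[[0,-0.3,0.1],[0,0,0]],[[0,0,0],[0,0,0]]]';python3 -c "
from h import *
cv2.imwrite('pics/w15.png',vision.read_camera('wrist'));im=vision.read_camera('top');cv2.imwrite('pics/t15r.png',im);go(.592,-.061,.0503,EX)"; python3 meas.py pics/t15r.png 366
```

```text
time_s: 20.82
eef_pos: [0.5549, -0.0827, 0.0499]
ee_rot: [0.02, 0.707, -0.02, 0.707]
force: [0.4, 0.1, -0.2]
finger_gap: -0.0002
t 20.925 uvz [ 0.5586 -0.0512] 0.05 F [ 0.8 -0.7 -0. ] gap 0.0
axes x [ 0. -0. -1.] y [ 0.057  0.998 -0.   ] z [ 0.998 -0.057  0.   ] z.EX/EY [ 1.    -0.001]
shift now cm [-0.03 -0.98  3.34]
turn deg [-0.04  0.01  0.01] shift after turn [-0.03 -0.98  3.34]
((0.5861772298812866, -0.20279449224472046), (0.16410571336746216, 0.1339114010334015), 88.42794036865234)
[[0.5170000195503235, -0.28299999237060547], [0.6509000062942505, -0.2867000102996826], [0.6553999781608582, -0.1225999966263771], [0.5214999914169312, -0.11890000104904175]]
right back u 0.6517 front u 0.5173
left back u 0.6501 front u 0.5204
```

View pics/w15.png

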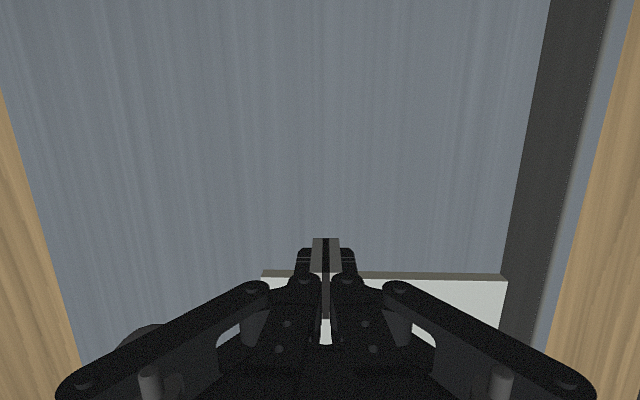

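The offset push is working: yaw is down from about -2.4° to -1.5°, and the right corner is closing on the upstand. A few mm more.

```bash
python3 -m inch '[[[0,-0.3,0.1],[0,0,0]],[[0,-0.3,0.1],[0,0,0]],[[0,-0.1,0.05],[0,0,0]],[[0,0,0],[0,0,0]]]';python3 -c "
from h import *
cv2.imwrite('pics/w16.png',vision.read_camera('wrist'));im=vision.read_camera('top');cv2.imwrite('pics/t16r.png',im);go(.592,-.061,.0503,EX)"; python3 meas.py pics/t16r.png 366
```

```text
time_s: 21.42
eef_pos: [0.5566, -0.0894, 0.0499]
ee_rot: [0.02, 0.707, -0.02, 0.707]
force: [-1.7, 2.5, 0.5]
finger_gap: -0.0001
t 21.525 uvz [ 0.5608 -0.0579] 0.0499 F [-1.5  2.6 -0.5] gap 0.0002
axes x [-0.  0. -1.] y [0.057 0.998 0.   ] z [ 0.998 -0.057 -0.   ] z.EX/EY [ 1.    -0.001]
shift now cm [-0.04 -0.31  3.12]
turn deg [-0.03 -0.   -0.  ] shift after turn [-0.04 -0.31  3.12]
((0.5885084867477417, -0.20891313254833221), (0.13529756665229797, 0.16326123476028442), 0.8265960216522217)
[[0.5196999907493591, -0.1282999962568283], [0.5220000147819519, -0.2915000021457672], [0.6572999954223633, -0.2896000146865845], [0.6549999713897705, -0.12630000710487366]]
right back u 0.6555 front u 0.5221
left back u 0.6505 front u 0.5227
```

View pics/w16.png

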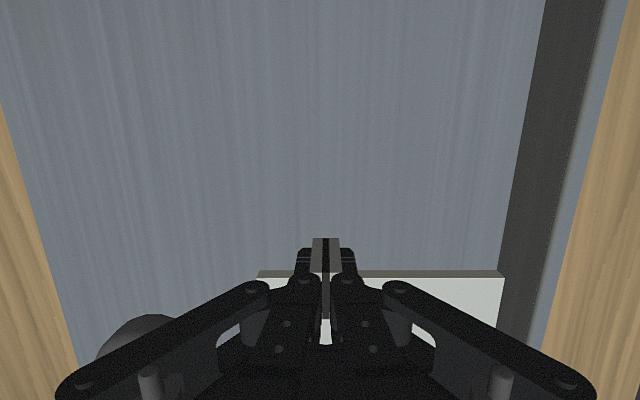

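The board looks square again: its left end is level at row 271 in the wrist view, and the right corner is at the upstand. I'll retract and check with a clear view.

```bash
python3 -m inch '[[[0,1,0],[0,0,0]],[[0,1.5,0],[0,0,0]],[[-3,0,0],[0,0,0]],[[-4,0,0],[0,0,0]],[[-4,2,0],[0,0,0]],[[-2,4,0],[0,0,0]],[[0,4,0],[0,0,0]],[[0,4,0],[0,0,0]]]';python3 -m inch '[[[0,4,-2],[0,0,0]],[[0,4,-2],[0,0,0]],[[0,4,-2],[0,0,0]],[[0,4,-2],[0,0,0]],[[0,4,-2],[0,0,0]],[[0,0,0],[0,0,0]]]'; cat > fin.py <<'E'
from h import *
im=vision.read_camera('top');cv2.imwrite('pics/t17r.png',im);cv2.imwrite('pics/t17.png',cv2.resize(im[120:245,225:445],None,fx=3.6,fy=3.6,interpolation=2))
i2=vision.read_camera('scene');cv2.imwrite('pics/s17r.png',i2);cv2.imwrite('pics/s17.png',cv2.resize(i2[110:260,205:415],None,fx=3.8,fy=3.8,interpolation=2))
go()
E
python3 fin.py;python3 meas.py pics/t17r.png 330
```

```text
time_s: 22.52
eef_pos: [0.5663, 0.0774, 0.1807]
ee_rot: [0.02, 0.706, -0.02, 0.707]
force: [0.3, -0.3, -0.5]
finger_gap: -0.0004
time_s: 23.28
eef_pos: [0.4759, 0.2838, 0.1803]
ee_rot: [0.019, 0.707, -0.018, 0.707]
force: [0.8, 0.7, -0.2]
finger_gap: -0.0002
t 23.375 uvz [0.4607 0.3078] 0.1801 F [ 0.6 -0.   0.8] gap 0.0002
axes x [ 0. -0. -1.] y [ 0.055  0.998 -0.   ] z [ 0.998 -0.055  0.001] z.EX/EY [1.    0.001]
shift now cm [-0. -0. -0.]
((0.588071882724762, -0.17865128815174103), (0.13529756665229797, 0.2237912267446518), 0.8265960216522217)
[[0.5188000202178955, -0.06769999861717224], [0.5220000147819519, -0.2915000021457672], [0.6572999954223633, -0.2896000146865845], [0.6541000008583069, -0.0658000037074089]]
right back u 0.6557 front u 0.5221
left back u 0.6534 front u 0.5227
```

View pics/t17.png

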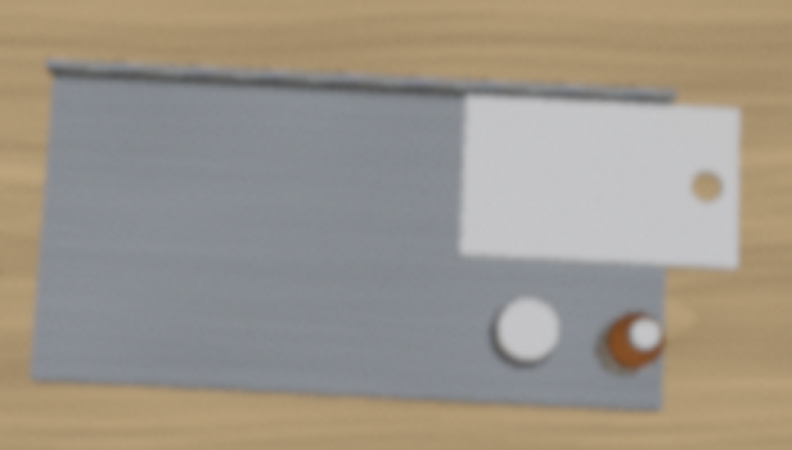

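View pics/s17.png

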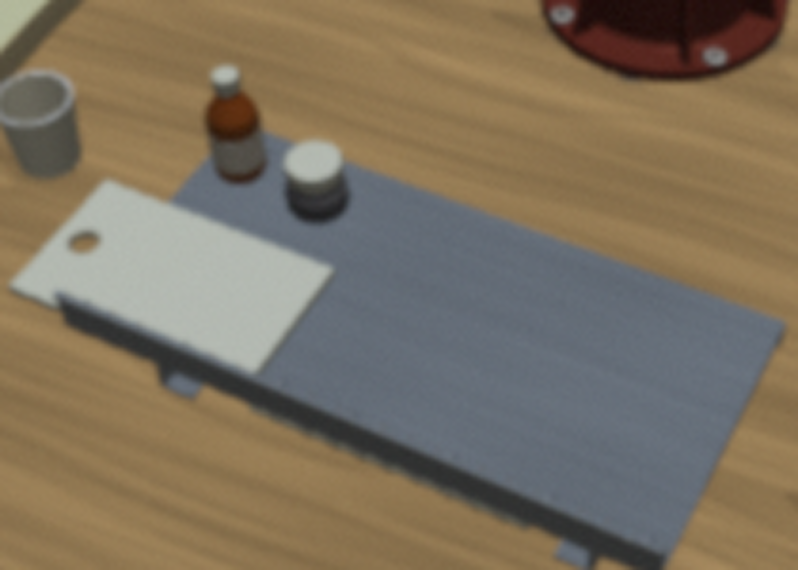

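```bash
python3 - <<'E'
from h import *
from led import sub,fit
im=cv2.imread("pics/t17r.png").astype(float).mean(-1)
pt=[(c,183+sub(im[183:198,c])) for c in range(357,405)]
pb=[(c,139+sub(im[139:154,c])) for c in range(360,425)]
for n,p,z in(("front",pt,.088),):
    W=np.array([uv(ray("top",q,z)) for q in p]); k=np.polyfit(W[:,1],W[:,0],1); print(n,"u at left/right",np.polyval(k,[-.07,-.29]).round(4),"yaw deg vs ledge",-np.degrees(np.arctan(k[0])).round(2),"resid",np.std(W[:,0]-np.polyval(k,W[:,1])))
pe=[(415+sub(im[r,415:440]),r) for r in range(155,190)]
W=np.array([uv(ray("top",q,.088)) for q in pe]);k=np.polyfit(W[:,0],W[:,1],1);print("tip v at mid",np.polyval(k,.589),"slope deg",np.degrees(np.arctan(k[0])))
E
```

```text
front u at left/right [0.5239 0.5242] yaw deg vs ledge 0.07 resid 0.0003336015131958855
tip v at mid -0.28884477701768646 slope deg 0.4725042114565757
```

The front edge is at u 0.524, parallel to the ledge to 0.07°, so the back side lies at the upstand (about 0.654). The overhang is about 55 mm, and the arm is clear.

```bash
python3 -c "
from cell import hand_in; print(hand_in())"
```

```text
the job is handed in; nothing more can be done
None
```

I pushed the board back against the upstand and along it to the right until its hole stuck out past the ledge end, then moved the arm clear and handed the job in at about 23 s. No verdict was reported.

**Last checks (top view, arm clear):**
- **Upstand:** a sub-pixel fit of the front edge put the board parallel to the ledge within 0.1°, with its far side about 0–2 mm from the upstand. A coarser outline fit, at about 2.7 mm per pixel, disagreed slightly: it showed 0.8° of turn and about 3 mm difference between the two corners. Either is inside the 7 mm limit.
- **Overhang:** the board sticks out about 55 mm, so the hole's centre is about 30 mm past the end and about three quarters of the board still rests on the ledge.
- **Bystanders:** the bottle, tub and cup looked upright and in place. I did not measure them again, and I did not check the bowl and price plate in the final pictures.

**What went wrong on the way:**
- **Missed first push:** the first push passed over the board without touching it. The real fingertips are about 32 mm above the reported tool point, which I found by touching the steel.
- **Board turned:** during the slide the board turned about 2.4° off the upstand. I straightened it by pushing on the front part of its left end.

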